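# Open the touch-latch showcase

### The arm

A 7-joint arm with a two-finger parallel gripper is mounted at the origin on a cart in front of the work surface, level with it; the furniture and walls round the work are solid. World frame = base frame: x ahead of the robot, y to its left, z up, the work surface at z = 0. Lengths are in m, angles in rad, forces in N, time in s.
With the tool pointing down it reaches from about 0.4 to 0.85 m from the base axis. Payload 10.4 kg.
Tool frame: the origin (TCP) lies at the very end of the fingers, on their centre line; the grasp point (between the pads) lies 19 mm behind it; z points along the fingers, y is the line along which they close (so a half turn about z gives the same grasp; the last joint's range is limited). The gripper opens to 85 mm and grips with 20 to 120 N. Pads are 22 mm wide; open, the fingers measure 114 mm over their backs; the gripper's body (76 mm by 85 mm) begins 54 mm behind the grasp point. The pads swing forward as they close: fully open they stand 13 mm farther back than shut.
Start: joints at [1.133, 0.332, -0.065, 1.46, 0.022, 1.35, -0.088], TCP at [0.252, -0.572, 0.231] pointing down, gripper open.
Joint ranges: [-2.6, 2.6], [-0.5, 2.12], [-1.47, 1.34], [0.16, 2.42], [-1.27, 4.41], [0.06, 2.06], [-2.6, 2.6]. Speed limits (rad/s): [2.22, 2.22, 2.79, 2.79, 3.14, 3.14, 3.14].

### API

Orientations are given as a unit quaternion [x, y, z, w].
In Python, from workcell import manip, optics gives the robot as it stands.
- The arm moves only by the tool jog_arm, never from a script. Its arguments are lists of equal length, an entry for each row: "dr": the turn, a rotation vector about the tool's x, y, z normalised to -1 to 1, where 1 is 4 degrees, a list of three; "translation": the shift along the tool's x, y, z normalised to -1 to 1, where 1 is 0.025 m, a list of three; "jaw": the opening, from 0 (shut) to 1 (fully open). A call has 1 to 10 rows; each row shifts and turns the commanded pose from where the row before left it, along the tool's axes as they then stand; what a row does not reach is not made up. A row lasts 1/10 s, in which the tool goes at most 50 mm and 8.59 degrees, less where a joint would pass 70% of its speed; a pose out of reach is approached as far as the arm can. A call with a number of a shift or a turn outside -1 to 1 is refused whole. A call with a gripper value outside its range is refused whole. The fingers move at their own pace and stop on an object; "squeeze" is the grip in N (left out, the last holds). Time passes only in rows, so rows that do not move let the fingers close. It gives the time, the measured TCP pose, the force, the opening and the grip force at its end, in the units of the state.
- manip.get_obs(): the state, without advancing time (a new reading comes with each control period).
- optics.camera(name): name is "scene" or "top"; returns a dict with "color" (480x640x3 uint8, red, green, blue), "mtx" (3x3 intrinsics, pixels), "R" (3x3) and "t" (3): a world point X has camera coordinates R X + t. Camera axes: x right, y down, z forward; pixel columns grow to the right and rows downward; lengths in m; the calibration is good to about 2 mm. A picture is of the moment at which its call begins. There is no depth.
- manip.hand_in(): hands the job in; it is judged then, once.
The state is a dict: "clock": time; "joint_pos": joint angles; "joint_velocities": joint speeds; "tau": joint torques, N m; "position": TCP position; "ee_rot": TCP orientation; "ft_force": force on the tool from outside, world axes, zero at the start; "torque": the same for the moment, N m; "grip_width": opening from 0.0 (shut) to 1.0 (fully open); "grasp_force": force on a finger pad.
Only numpy, scipy, OpenCV 4.12 (cv2) and the standard library are available. Lean on these libraries where they do the work, as an engineer would, in place of code of your own. Each camera call takes 0.05 s, during which the arm holds its last target. There are 200 camera calls.

### The job

Open the small glass showcase for a customer with the fingertips or the outside of the fingers, picking nothing up. First slide the roll of brown tape along the counter to the right until it lies well clear of the whole swing of the showcase door. Then press the door in against the touch latch behind its upper right corner so that the latch lets go and the door springs ajar, swing it wide open, square to the showcase or further, and leave the other things on the counter as they stand.

Things in the scene. Friction and masses are not known exactly. Their poses are not given: they have to be found in the camera images.
- showcase: glass showcase fixed to the counter, 180 deep x 240 wide x 245 mm high, white base and roof, glass sides. Origin: centre of its underside (z = 0). Its x axis points from the door side to the back, y to its left as seen from the robot, z up. Without the door it spans x -90 to +90, y -120 to +120 mm. Yaw varies.
- door (a joint): hinge of the door, rad. 0 = shut and latched (cannot be pulled open); negative = pressed in, hard stop -0.032 (6 mm at the mark); positive = open, free right edge swinging towards the robot, hard stop 1.66. Pressed to the stop at press_mark (6 to 10 N) and let back, the latch lets go and a spring throws it to 0.3-0.45; from there it swings freely with slight friction and stays where left.
- press_mark (a point): small grey round mark on the front face of the door's upper frame bar, the place to press: 30 mm from the free edge, 13 mm below the door's top edge, z = 230 mm. Moves with the door. The latch fires once and does not take hold again.
- door_top_corner (a point): top corner of the door at its free (right) edge, in the middle of its 18 mm thickness, z = 243 mm. Moves with the door.
- hinge_foot (a point): point on the counter (z = 0) under the upright hinge line, which lies in the door's mid-plane at its left edge: showcase x -105, y +112 mm. The door reaches 230 mm from it, 10 to 243 mm above the counter, an aluminium frame (bars 26 mm wide, 18 mm thick) round a glass pane. Shut, its front face is at showcase x -114 mm. The spring plunger pokes out 30 mm, 100 mm from the hinge.
- tape_roll: roll of brown packing tape with a dark round label, lying flat, 110 mm diameter, 48 mm high, solid on top (no hole), 0.2 kg. Origin: centre of its underside. It starts in front of the door inside its swing; it is clear when its centre is more than 295 mm from hinge_foot.
- glue_bottle: small white super glue bottle with a pointed cap, standing beside the showcase, 28 mm diameter, 84 mm high, light and easily tipped. Origin: centre of its underside. To be left alone.
- tape_measure: yellow and black tape measure, 76x74x34 mm, beside the showcase. Origin: centre of its underside. To be left alone.
- small_carton: plain brown carton, 50x70x55 mm, beside the showcase. Origin: centre of its underside. To be left alone.

How it is judged:
By the outcome, as a careful person would: the job done as asked, in the order asked, and still so for the second after the job is handed in, with the robot touching nothing.
It also fails if it takes over 67 s, if anything falls off the work surface, if the arm or the gripper's body presses on something with over 40 N, if the wrist force passes 120 N, or if a joint passes its speed limit or range.

## Working session

There is one attempt and no reset: what is moved stays moved. The work goes in short steps, Python scripts to look and compute and a tool call to move; the robot and the scene stay as the last step left them, time stands still between calls to the robot, and variables do not carry over. Pictures are saved under pics/ and viewed, at most 10 in all, crops included, and the job is handed in when it is done.

Besides the shell and the picture viewer there is one more tool, called as a command line: name --argument value ..., lists and objects as JSON in quotes. jog_arm: Moves the arm, as the interface text tells. Scaled input: -1 to 1 covers 0.025 m each way for a shift and 4 degrees each way for a turn. Its arguments: {"type":"object","properties":{"dr":{"type":"array","items":{"type":"array","items":{"type":"number"}}},"translation":{"type":"array","items":{"type":"array","items":{"type":"number"}}},"jaw":{"type":"array","items":{"type":"number"}},"squeeze":{"type":"number"}},"required":["dr","translation","jaw"]}

```bash
mkdir -p pics; ls; python3 - <<'E'
from workcell import manip, optics
import cv2
for n in("scene","top"):
    c=optics.camera(n); cv2.imwrite(f"pics/{n}0.png",c["color"][:,:,::-1]); print(n,c["mtx"].tolist(),c["R"].round(4).tolist(),c["t"].round(4).tolist())
o=manip.get_obs()
for k in("clock","position","ee_rot","ft_force","grip_width"):print(k,o[k])
E
```

```text
pics
scene [[544.8318526724166, 0.0, 320.02694902971245], [0.0, 544.8318526724166, 239.07381852416745], [0.0, 0.0, 1.0]] [[-0.5068, -0.8619, 0.0125], [-0.4552, 0.2553, -0.853], [0.732, -0.438, -0.5218]] [0.4052, 0.3604, 0.8941]
top [[504.84863891948595, 0.0, 312.94917717096627], [0.0, 504.84863891948595, 233.85731663579097], [0.0, 0.0, 1.0]] [[-0.3302, -0.9439, -0.0028], [-0.9117, 0.3197, -0.2581], [0.2445, -0.0826, -0.9661]] [0.3238, 0.575, 1.0233]
clock 0.1
position [ 0.2517364  -0.57169118  0.23059279]
ee_rot [ 9.78567939e-01  2.05923183e-01 -1.64355926e-04 -6.35586965e-04]
ft_force [-0.7232417   0.47208073  0.79794293]
grip_width 1.000194831372727
```

View pics/scene0.png

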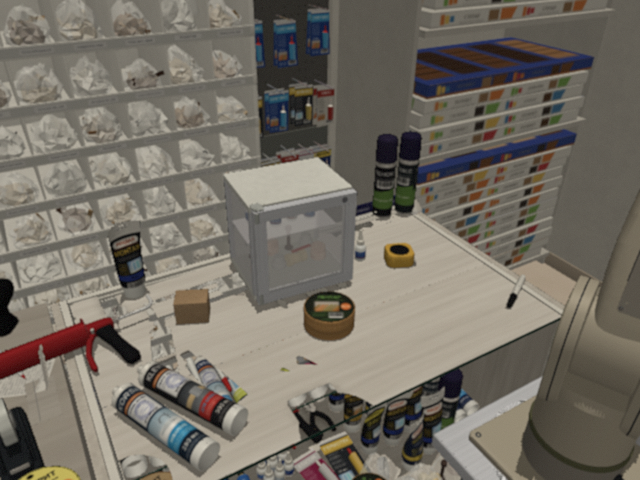

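View pics/top0.png

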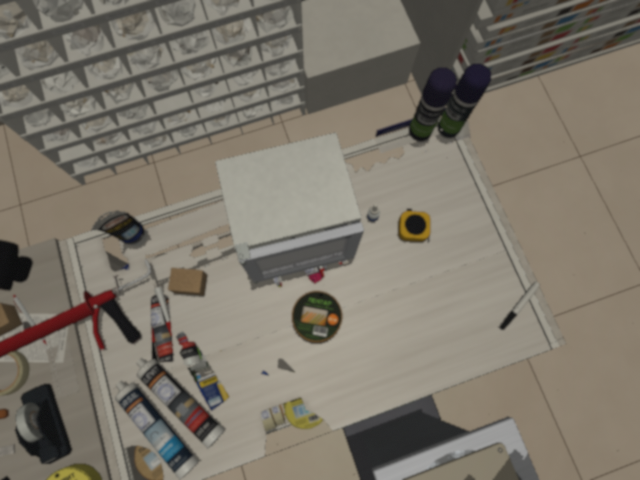

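The pictures show the showcase at about top (290,195), the tape roll at (317,317), the glue bottle at (373,213), the tape measure at (415,226) and the carton at (187,281). I'll zoom in for the corners.

```bash
cat > h.py <<'E'
import numpy as np, cv2
from workcell import manip, optics
def ray(c,u,v,z):
    R=np.array(c["R"]);t=np.array(c["t"]);C=-R.T@t
    d=R.T@np.linalg.inv(c["mtx"])@[u,v,1]; return C+d*(z-C[2])/d[2]
def proj(c,P):
    P=np.atleast_2d(P); return cv2.projectPoints(P,cv2.Rodrigues(np.array(c["R"]))[0],np.array(c["t"]),np.array(c["mtx"]),None)[0].reshape(-1,2)
E
python3 - <<'E'
from h import *
s=cv2.imread("pics/scene0.png");t=cv2.imread("pics/top0.png")
a=cv2.resize(t[130:350,160:440],(760,597),interpolation=3); cv2.imwrite("pics/tz.png",a)
b=cv2.resize(s[150:350,160:420],(780,600),interpolation=3); cv2.imwrite("pics/sz.png",b)
c=optics.camera("top");e=optics.camera("scene")
for u,v in[(218,160),(337,137),(360,217),(235,250)]:print("roof",ray(c,u,v,.245).round(3))
print("tape",ray(c,317,317,.048).round(3),ray(e,330,306,.048).round(3))
for n,(u,v,z) in dict(glue=(373,213,.06),meas=(415,226,.034),carton=(187,281,.055)).items():print(n,ray(c,u,v,z).round(3))
E
```

```text
roof [0.804 0.253 0.245]
roof [0.774 0.022 0.245]
roof [0.609 0.037 0.245]
roof [0.625 0.274 0.245]
tape [0.48  0.166 0.048] [0.482 0.163 0.048]
glue [ 0.655 -0.028  0.06 ]
meas [ 0.601 -0.113  0.034]
carton [0.646 0.406 0.055]
```

View pics/tz.png

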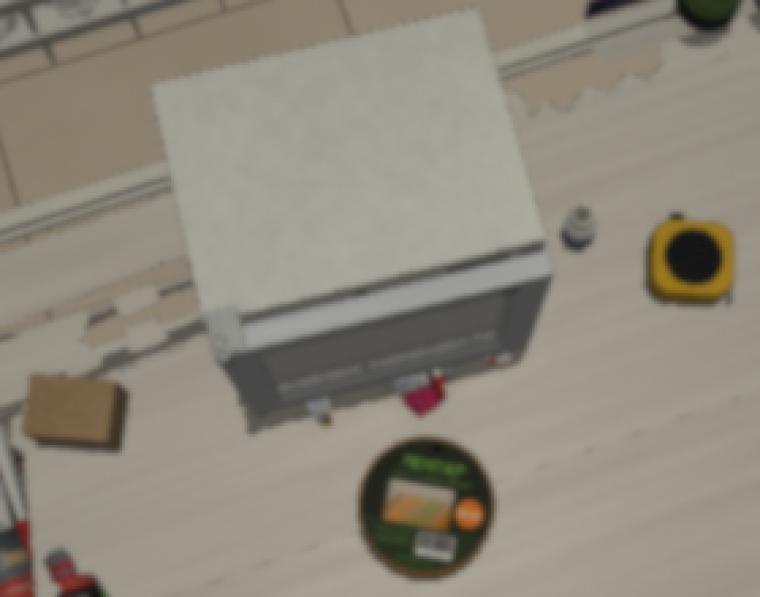

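View pics/sz.png

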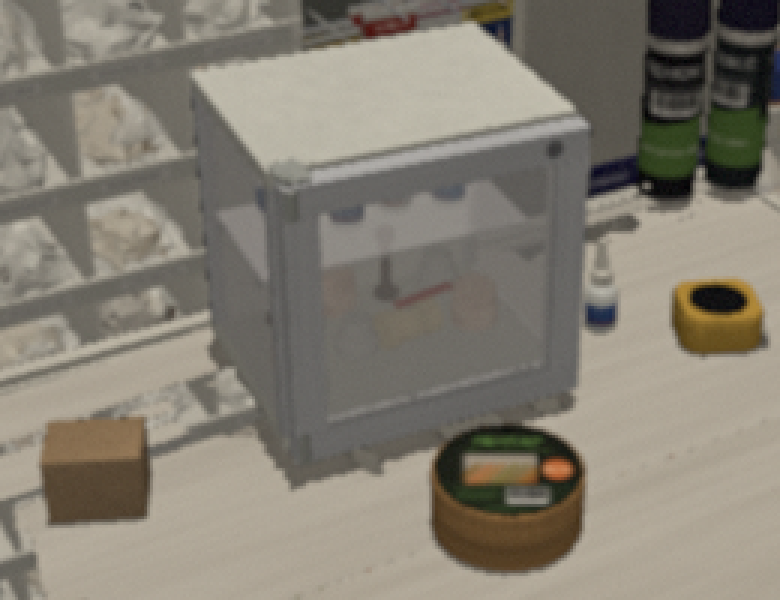

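The top zoom shows the roof's back corners at zoom (153,87) and (478,8), and its front right corner at (545,240). In the scene zoom the grey mark is at (554,149), full picture (344.7,199.7). I'll fit the showcase pose from these.

```bash
python3 - <<'E'
from h import *
from scipy.optimize import least_squares
c=optics.camera("top");e=optics.camera("scene")
T=lambda x,y:(160+x/2.714-.3,130+y/2.714-.3); S=lambda x,y:(160+x/3-.3,150+y/3-.3)
obs=[(c,T(153,87),(.09,.12,.245)),(c,T(478,8),(.09,-.12,.245)),(c,T(545,240),(-.09,-.12,.245)),
(e,S(554,149),(-.114,-.088,.230)),(e,S(190,72),(.09,.12,.245)),(e,S(472,25),(.09,-.12,.245)),(c,T(552,262),(-.105,-.118,.243))]
def W(p,q):
    a,b=np.cos(p[2]),np.sin(p[2]); q=np.array(q); return np.array([p[0]+a*q[0]-b*q[1],p[1]+b*q[0]+a*q[1],q[2]])
f=lambda p:np.concatenate([proj(k,W(p,q))[0]-uv for k,uv,q in obs])
r=least_squares(f,[.7,.15,.07],loss="soft_l1");p=r.x
print(p.round(4),np.degrees(p[2]),f(p).reshape(-1,2).round(1).tolist())
for n,q in dict(mark=(-.114,-.088,.23),corner=(-.105,-.118,.243),hinge=(-.105,.112,0)).items():print(n,W(p,q).round(4))
print("tape",ray(c,*T(427,508),.048),ray(e,*S(508,470),.048), "hinge dist",np.linalg.norm(ray(c,*T(427,508),.048)[:2]-W(p,(-.105,.112,0))[:2]))
print("counter pts top", [ray(c,u,v,0).round(3).tolist() for u,v in[(345,428),(557,345),(470,135)]])
from scipy.spatial.transform import Rotation as R
print(R.from_quat(manip.get_obs()["ee_rot"]).as_matrix().round(3))
E
```

```text
[ 0.7044  0.1473 -0.0813] -4.6574298999592365 [[-1.5, -0.4], [0.3, -0.5], [1.4, 0.3], [0.3, 0.7], [-0.9, 0.3], [0.2, -1.0], [-0.1, 0.3]]
mark [0.5836 0.0689 0.23  ]
corner [0.5902 0.0382 0.243 ]
hinge [0.6088 0.2675 0.    ]
tape [0.48029518 0.16564061 0.048     ] [0.48235824 0.16507761 0.048     ] hinge dist 0.16399464240964878
counter pts top [[0.245, 0.185, 0.0], [0.252, -0.314, 0.0], [0.779, -0.339, 0.0]]
[[ 0.915  0.403 -0.   ]
 [ 0.403 -0.915  0.   ]
 [-0.    -0.    -1.   ]]
```

```bash
cat >> h.py <<'E'
from scipy.spatial.transform import Rotation as Ro, Slerp
def plan(wps):
    """wps: (pos, yaw_deg of tool x, rows); tool straight down. Prints tool-axis rows."""
    o=manip.get_obs(); p=np.array(o["position"]);A=Ro.from_quat(o["ee_rot"]);print(o["clock"],p.round(4),np.array(o["ft_force"]).round(1))
    for q,yaw,n in wps:
        B=Ro.from_euler("z",yaw,degrees=True)*Ro.from_euler("x",180,degrees=True)
        d=((A.inv()*B).as_rotvec(degrees=True))/n/4; s=(np.array(q)-p)/n
        for i in range(n):
            C=A*Ro.from_rotvec(d*4*i,degrees=True)
            print((C.inv().apply(s)/.025).round(2).tolist(),d.round(2).tolist())
        p=np.array(q);A=B
        print("--",np.linalg.norm(s))
E
python3 - <<'E'
from h import *
plan([((.40,-.20,.231),40,10),((.47,.06,.20),67,8),((.493,.255,.15),85.3,8)])
E
```

```text
0.3 [ 0.2518 -0.5719  0.2311] [ 0.8 -0.8  0. ]
[1.14, -1.12, 0.0] [-0.0, -0.0, -0.41]
[1.17, -1.09, 0.0] [-0.0, -0.0, -0.41]
[1.2, -1.06, 0.0] [-0.0, -0.0, -0.41]
[1.23, -1.02, 0.0] [-0.0, -0.0, -0.41]
[1.26, -0.99, 0.0] [-0.0, -0.0, -0.41]
[1.29, -0.95, 0.0] [-0.0, -0.0, -0.41]
[1.32, -0.91, 0.0] [-0.0, -0.0, -0.41]
[1.34, -0.88, 0.0] [-0.0, -0.0, -0.41]
[1.37, -0.84, 0.0] [-0.0, -0.0, -0.41]
[1.39, -0.8, 0.0] [-0.0, -0.0, -0.41]
-- 0.04003455899595631
[1.1, -0.77, 0.15] [-0.0, 0.0, -0.84]
[1.15, -0.7, 0.15] [-0.0, 0.0, -0.84]
[1.19, -0.64, 0.15] [-0.0, 0.0, -0.84]
[1.22, -0.56, 0.15] [-0.0, 0.0, -0.84]
[1.25, -0.49, 0.15] [-0.0, 0.0, -0.84]
[1.28, -0.42, 0.15] [-0.0, 0.0, -0.84]
[1.3, -0.34, 0.15] [-0.0, 0.0, -0.84]
[1.32, -0.26, 0.15] [-0.0, 0.0, -0.84]
-- 0.033879612232137486
[0.94, -0.28, 0.25] [0.0, 0.0, -0.57]
[0.95, -0.24, 0.25] [0.0, 0.0, -0.57]
[0.96, -0.2, 0.25] [0.0, 0.0, -0.57]
[0.97, -0.16, 0.25] [0.0, 0.0, -0.57]
[0.97, -0.12, 0.25] [0.0, 0.0, -0.57]
[0.98, -0.08, 0.25] [0.0, 0.0, -0.57]
[0.98, -0.04, 0.25] [0.0, 0.0, -0.57]
[0.98, -0.0, 0.25] [0.0, 0.0, -0.57]
-- 0.02532723336647728
```

jog_arm --translation '[[0.8, -0.8, 0], [0.9, -0.8, 0], [0.9, -0.8, 0], [0.9, -0.8, 0], [0.95, -0.75, 0], [0.95, -0.75, 0], [0.95, -0.7, 0], [0.95, -0.7, 0], [0.95, -0.65, 0], [0.95, -0.65, 0]]' --dr '[[0, 0, -0.4], [0, 0, -0.4], [0, 0, -0.4], [0, 0, -0.4], [0, 0, -0.4], [0, 0, -0.4], [0, 0, -0.4], [0, 0, -0.4], [0, 0, -0.4], [0, 0, -0.4]]' --jaw '[0.7, 0.7, 0.7, 0.7, 0.7, 0.7, 0.7, 0.7, 0.7, 0.7]'

```text
clock: 1.3
position: [0.3547, -0.2931, 0.2313]
ee_rot: [0.94, 0.341, 0.0, 0.0]
ft_force: [0.5, -0.4, 1.0]
grip_width: 0.701
grasp_force: 0.0
```

```bash
python3 - <<'E'
from h import *
plan([((.47,.06,.20),67,14),((.493,.255,.15),85.3,9)])
E
```

```text
1.3 [ 0.3547 -0.2931  0.2313] [ 0.5 -0.4  1. ]
[0.9, -0.56, 0.09] [0.0, 0.0, -0.48]
[0.92, -0.53, 0.09] [0.0, 0.0, -0.48]
[0.94, -0.5, 0.09] [0.0, 0.0, -0.48]
[0.95, -0.47, 0.09] [0.0, 0.0, -0.48]
[0.97, -0.44, 0.09] [0.0, 0.0, -0.48]
[0.98, -0.4, 0.09] [0.0, 0.0, -0.48]
[0.99, -0.37, 0.09] [0.0, 0.0, -0.48]
[1.01, -0.34, 0.09] [0.0, 0.0, -0.48]
[1.02, -0.3, 0.09] [0.0, 0.0, -0.48]
[1.03, -0.27, 0.09] [0.0, 0.0, -0.48]
[1.04, -0.23, 0.09] [0.0, 0.0, -0.48]
[1.04, -0.2, 0.09] [0.0, 0.0, -0.48]
[1.05, -0.16, 0.09] [0.0, 0.0, -0.48]
[1.05, -0.13, 0.09] [0.0, 0.0, -0.48]
-- 0.02662720249310074
[0.84, -0.24, 0.22] [0.0, 0.0, -0.51]
[0.85, -0.21, 0.22] [0.0, 0.0, -0.51]
[0.85, -0.18, 0.22] [0.0, 0.0, -0.51]
[0.86, -0.15, 0.22] [0.0, 0.0, -0.51]
[0.86, -0.12, 0.22] [0.0, 0.0, -0.51]
[0.87, -0.09, 0.22] [0.0, 0.0, -0.51]
[0.87, -0.06, 0.22] [0.0, 0.0, -0.51]
[0.87, -0.03, 0.22] [0.0, 0.0, -0.51]
[0.87, -0.0, 0.22] [0.0, 0.0, -0.51]
-- 0.022513096325757584
```

jog_arm --translation '[[0.9, -0.55, 0.1], [0.9, -0.55, 0.1], [0.95, -0.5, 0.1], [0.95, -0.45, 0.1], [0.95, -0.45, 0.1], [1, -0.4, 0.1], [1, -0.35, 0.1], [1, -0.35, 0.1], [1, -0.3, 0.1], [1, -0.3, 0.1]]' --dr '[[0, 0, -0.5], [0, 0, -0.5], [0, 0, -0.5], [0, 0, -0.5], [0, 0, -0.5], [0, 0, -0.5], [0, 0, -0.5], [0, 0, -0.5], [0, 0, -0.5], [0, 0, -0.5]]' --jaw '[0.7, 0.7, 0.7, 0.7, 0.7, 0.7, 0.7, 0.7, 0.7, 0.7]'

```text
clock: 2.3
position: [0.4349, -0.0409, 0.2061]
ee_rot: [0.866, 0.5, 0.0, -0.0]
ft_force: [0.2, 0.2, -0.6]
grip_width: 0.702
grasp_force: 0.0
```

jog_arm --translation '[[1, -0.2, 0.1], [1, -0.2, 0.1], [1, -0.15, 0.1], [1, -0.15, 0.1], [0.85, -0.2, 0.2], [0.85, -0.2, 0.2], [0.85, -0.2, 0.2], [0.85, -0.15, 0.2], [0.85, -0.1, 0.2], [0.85, -0.1, 0.2]]' --dr '[[0, 0, -0.5], [0, 0, -0.5], [0, 0, -0.5], [0, 0, -0.5], [0, 0, -0.5], [0, 0, -0.5], [0, 0, -0.5], [0, 0, -0.5], [0, 0, -0.5], [0, 0, -0.5]]' --jaw '[0.7, 0.7, 0.7, 0.7, 0.7, 0.7, 0.7, 0.7, 0.7, 0.7]'

```text
clock: 3.3
position: [0.4796, 0.1848, 0.166]
ee_rot: [0.766, 0.642, 0.0, -0.0]
ft_force: [-0.0, -0.7, -0.5]
grip_width: 0.697
grasp_force: 0.0
```

```bash
python3 - <<'E'
from h import *
plan([((.493,.258,.13),85.3,4),((.493,.258,.022),85.3,6)])
E
```

```text
3.3 [0.4796 0.1848 0.166 ] [-0.  -0.7 -0.5]
[0.74, 0.0, 0.36] [-0.0, -0.0, -0.34]
[0.74, 0.02, 0.36] [-0.0, -0.0, -0.34]
[0.74, 0.04, 0.36] [-0.0, -0.0, -0.34]
[0.74, 0.06, 0.36] [-0.0, -0.0, -0.34]
-- 0.02065960848265328
[0.0, -0.0, 0.72] [0.0, 0.0, 0.0]
[0.0, -0.0, 0.72] [0.0, 0.0, 0.0]
[0.0, -0.0, 0.72] [0.0, 0.0, 0.0]
[0.0, -0.0, 0.72] [0.0, 0.0, 0.0]
[0.0, -0.0, 0.72] [0.0, 0.0, 0.0]
[0.0, -0.0, 0.72] [0.0, 0.0, 0.0]
-- 0.018000000000000002
```

jog_arm --translation '[[0.75, 0, 0.35], [0.75, 0, 0.35], [0.75, 0, 0.35], [0.75, 0, 0.35], [0, 0, 0.7], [0, 0, 0.7], [0, 0, 0.7], [0, 0, 0.7], [0, 0, 0.7], [0, 0, 0.7]]' --dr '[[0, 0, -0.34], [0, 0, -0.34], [0, 0, -0.34], [0, 0, -0.34], [0, 0, 0], [0, 0, 0], [0, 0, 0], [0, 0, 0], [0, 0, 0], [0, 0, 0]]' --jaw '[0.7, 0.7, 0.7, 0.7, 0.7, 0.7, 0.7, 0.7, 0.7, 0.7]'

```text
clock: 4.3
position: [0.4905, 0.2573, 0.025]
ee_rot: [0.736, 0.677, 0.0, -0.0]
ft_force: [0.2, -0.1, 0.1]
grip_width: 0.699
grasp_force: 0.0
```

jog_arm --translation '[[-0.4, 0, 0], [-0.4, 0, 0], [-0.4, 0, 0], [-0.4, 0, 0], [-0.4, 0, 0], [-0.4, 0, 0], [-0.4, 0, 0], [-0.4, 0, 0], [-0.4, 0, 0], [-0.4, 0, 0]]' --dr '[[0, 0, 0], [0, 0, 0], [0, 0, 0], [0, 0, 0], [0, 0, 0], [0, 0, 0], [0, 0, 0], [0, 0, 0], [0, 0, 0], [0, 0, 0]]' --jaw '[0.7, 0.7, 0.7, 0.7, 0.7, 0.7, 0.7, 0.7, 0.7, 0.7]'

```text
clock: 5.3
position: [0.4823, 0.1565, 0.0263]
ee_rot: [0.736, 0.677, 0.0, 0.0]
ft_force: [0.6, -0.2, 1.0]
grip_width: 0.696
grasp_force: 0.7
```

jog_arm --translation '[[-0.4, 0, 0], [-0.4, 0, 0], [-0.4, 0, 0], [-0.4, 0, 0], [-0.4, 0, 0], [-0.4, 0, 0], [-0.4, 0, 0], [-0.4, 0, 0], [-0.4, 0, 0], [-0.4, 0, 0]]' --dr '[[0, 0, 0], [0, 0, 0], [0, 0, 0], [0, 0, 0], [0, 0, 0], [0, 0, 0], [0, 0, 0], [0, 0, 0], [0, 0, 0], [0, 0, 0]]' --jaw '[0.7, 0.7, 0.7, 0.7, 0.7, 0.7, 0.7, 0.7, 0.7, 0.7]'

```text
clock: 6.3
position: [0.4739, 0.0568, 0.0263]
ee_rot: [0.736, 0.677, -0.0, 0.0]
ft_force: [0.4, 1.4, 1.2]
grip_width: 0.695
grasp_force: 0.8
```

jog_arm --translation '[[-0.4, 0, 0], [-0.4, 0, 0], [-0.4, 0, 0], [-0.4, 0, 0], [-0.3, 0, 0], [-0.2, 0, 0], [-0.1, 0, 0], [0.2, 0, 0], [0.5, 0, 0], [0.6, 0, -0.2]]' --dr '[[0, 0, 0], [0, 0, 0], [0, 0, 0], [0, 0, 0], [0, 0, 0], [0, 0, 0], [0, 0, 0], [0, 0, 0], [0, 0, 0], [0, 0, 0]]' --jaw '[0.7, 0.7, 0.7, 0.7, 0.7, 0.7, 0.7, 0.7, 0.7, 0.7]'

```text
clock: 7.3
position: [0.4717, 0.0365, 0.031]
ee_rot: [0.736, 0.677, -0.0, -0.0]
ft_force: [-0.3, 0.6, -0.1]
grip_width: 0.701
grasp_force: 0.0
```

```bash
python3 - <<'E'
from h import *
c=optics.camera("top"); cv2.imwrite("pics/top1.png",c["color"][:,:,::-1])
plan([((.475,.073,.235),85.3,8),((.55,.0717,.222),85.3,6)])
E
```

```text
7.35 [0.4725 0.0399 0.0324] [0.1 2.7 1.6]
[0.17, 0.0, -1.01] [0.0, -0.0, 0.0]
[0.17, -0.0, -1.01] [0.0, -0.0, 0.0]
[0.17, -0.0, -1.01] [0.0, -0.0, 0.0]
[0.17, -0.0, -1.01] [0.0, -0.0, 0.0]
[0.17, -0.0, -1.01] [0.0, -0.0, 0.0]
[0.17, -0.0, -1.01] [0.0, -0.0, 0.0]
[0.17, -0.0, -1.01] [0.0, -0.0, 0.0]
[0.17, -0.0, -1.01] [0.0, -0.0, 0.0]
-- 0.025667791906471865
[0.03, 0.5, 0.09] [0.0, 0.0, 0.0]
[0.03, 0.5, 0.09] [0.0, 0.0, 0.0]
[0.03, 0.5, 0.09] [0.0, 0.0, 0.0]
[0.03, 0.5, 0.09] [0.0, 0.0, 0.0]
[0.03, 0.5, 0.09] [0.0, 0.0, 0.0]
[0.03, 0.5, 0.09] [0.0, 0.0, 0.0]
-- 0.012688238210598394
```

View pics/top1.png

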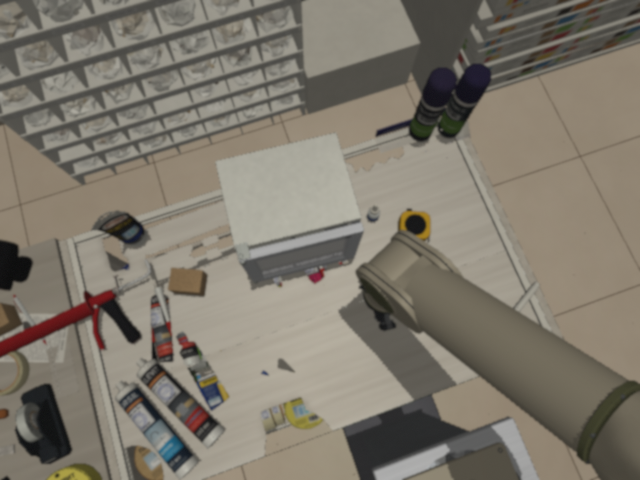

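The top view shows the wrist at (400,285) hiding the roll. I'll raise the hand, shut the jaw and check the roll in the scene camera.

jog_arm --translation '[[0.15, 0, -1], [0.15, 0, -1], [0.15, 0, -1], [0.15, 0, -1], [0.15, 0, -1], [0.15, 0, -1], [0.15, 0, -1], [0.2, 0, -0.9], [0, 0.5, 0.1], [0, 0.5, 0.1]]' --dr '[[0, 0, 0], [0, 0, 0], [0, 0, 0], [0, 0, 0], [0, 0, 0], [0, 0, 0], [0, 0, 0], [0, 0, 0], [0, 0, 0], [0, 0, 0]]' --jaw '[0.7, 0.5, 0.3, 0, 0, 0, 0, 0, 0, 0]'

```text
clock: 8.35
position: [0.5003, 0.0658, 0.225]
ee_rot: [0.735, 0.678, 0.001, 0.001]
ft_force: [-0.3, 0.0, -0.1]
grip_width: -0.0
grasp_force: 0.0
```

```bash
python3 - <<'E'
from h import *
c=optics.camera("scene"); cv2.imwrite("pics/s2.png",c["color"][:,:,::-1])
plan([((.555,.0713,.224),85.3,4)])
E
```

```text
8.4 [0.5013 0.065  0.224 ] [-1.2 -1.6 -1.1]
[0.11, 0.53, 0.0] [0.0, -0.0, -0.0]
[0.11, 0.53, 0.0] [0.0, -0.0, -0.0]
[0.11, 0.53, -0.0] [0.0, -0.0, -0.0]
[0.11, 0.53, -0.0] [0.0, -0.0, -0.0]
-- 0.01351365813045606
```

View pics/s2.png

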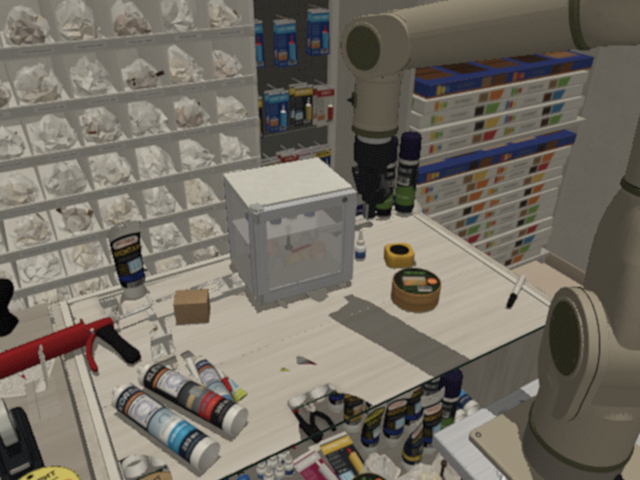

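The roll now stands at scene (416,281), clear to the right. Next I approach the mark.

jog_arm --translation '[[0.1, 0.5, 0.03], [0.1, 0.5, 0.03], [0.1, 0.5, 0.03], [0.1, 0.3, 0.03], [0, 0, 0]]' --dr '[[0, 0, 0], [0, 0, 0], [0, 0, 0], [0, 0, 0], [0, 0, 0]]' --jaw '[0, 0, 0, 0, 0]'

```text
clock: 8.9
position: [0.5454, 0.0717, 0.2206]
ee_rot: [0.736, 0.677, 0.0, -0.001]
ft_force: [0.4, 0.0, -0.3]
grip_width: 0.003
grasp_force: 0.0
```

jog_arm --translation '[[0, 0.1, 0], [0, 0.1, 0], [0, 0.1, 0], [0, 0.1, 0], [0, 0, 0]]' --dr '[[0, 0, 0], [0, 0, 0], [0, 0, 0], [0, 0, 0], [0, 0, 0]]' --jaw '[0, 0, 0, 0, 0]'

```text
clock: 9.4
position: [0.5555, 0.0695, 0.2208]
ee_rot: [0.736, 0.677, 0.0, 0.0]
ft_force: [-0.1, -0.0, 0.9]
grip_width: -0.002
grasp_force: 0.0
```

```bash
python3 - <<'E'
from h import *
c=optics.camera("scene"); p=ray(c,416,281,.048); print(p, np.hypot(*(p[:2]-[.6088,.2675])))
E
```

```text
[ 0.46351763 -0.05353236  0.048     ] 0.35237584960340906
```

jog_arm --translation '[[0, 0.1, 0], [0, 0.1, 0], [0, 0.1, 0], [0, 0.1, 0], [0, 0, 0]]' --dr '[[0, 0, 0], [0, 0, 0], [0, 0, 0], [0, 0, 0], [0, 0, 0]]' --jaw '[0, 0, 0, 0, 0]'

```text
clock: 9.95
position: [0.5655, 0.0688, 0.2207]
ee_rot: [0.736, 0.677, 0.0, -0.0]
ft_force: [0.5, -0.3, -0.3]
grip_width: 0.001
grasp_force: 0.0
```

jog_arm --translation '[[0, 0.1, 0], [0, 0.1, 0], [0, 0, 0]]' --dr '[[0, 0, 0], [0, 0, 0], [0, 0, 0]]' --jaw '[0, 0, 0]'

```text
clock: 10.25
position: [0.5705, 0.0684, 0.2207]
ee_rot: [0.736, 0.677, 0.0, -0.0]
ft_force: [1.1, -0.2, 0.5]
grip_width: 0.003
grasp_force: 0.0
```

jog_arm --translation '[[0, 0.1, 0], [0, 0.1, 0], [0, 0, 0]]' --dr '[[0, 0, 0], [0, 0, 0], [0, 0, 0]]' --jaw '[0, 0, 0]'

```text
clock: 10.55
position: [0.5748, 0.0681, 0.2208]
ee_rot: [0.736, 0.677, -0.001, -0.0]
ft_force: [-5.3, 0.2, 3.4]
grip_width: 0.001
grasp_force: 2.5
```

jog_arm --translation '[[0, 0.08, 0], [0, 0, 0]]' --dr '[[0, 0, 0], [0, 0, 0]]' --jaw '[0, 0]'

```text
clock: 10.75
position: [0.5767, 0.0678, 0.2207]
ee_rot: [0.736, 0.677, -0.001, -0.0]
ft_force: [-5.7, -0.6, 2.9]
grip_width: -0.001
grasp_force: 2.7
```

jog_arm --translation '[[0, 0.08, 0], [0, 0, 0]]' --dr '[[0, 0, 0], [0, 0, 0]]' --jaw '[0, 0]'

```text
clock: 10.95
position: [0.5787, 0.0676, 0.2208]
ee_rot: [0.736, 0.677, -0.001, -0.0]
ft_force: [-5.4, -0.3, 1.8]
grip_width: -0.003
grasp_force: 2.7
```

jog_arm --translation '[[0, 0.06, 0], [0, 0, 0]]' --dr '[[0, 0, 0], [0, 0, 0]]' --jaw '[0, 0]'

```text
clock: 11.15
position: [0.5791, 0.0676, 0.2207]
ee_rot: [0.736, 0.677, -0.002, -0.001]
ft_force: [-12.1, -1.9, 6.4]
grip_width: -0.003
grasp_force: 6.1
```

jog_arm --translation '[[0, 0.06, 0], [0, 0, 0]]' --dr '[[0, 0, 0], [0, 0, 0]]' --jaw '[0, 0]'

```text
clock: 11.35
position: [0.5793, 0.0675, 0.2207]
ee_rot: [0.736, 0.677, -0.003, -0.002]
ft_force: [-19.6, -1.8, 11.8]
grip_width: -0.001
grasp_force: 10.3
```

The door is at its hard stop, so I let it back.

jog_arm --translation '[[0, -0.2, 0], [0, -0.4, 0], [0, -0.8, 0], [0, -1, 0], [0, -1, 0], [0, -1, 0], [0, -1, -0.3], [0, -0.5, -0.6], [0, 0, -1], [0, 0, -1]]' --dr '[[0, 0, 0], [0, 0, 0], [0, 0, 0], [0, 0, 0], [0, 0, 0], [0, 0, 0], [0, 0, 0], [0, 0, 0], [0, 0, 0], [0, 0, 0]]' --jaw '[0, 0, 0, 0, 0, 0, 0, 0, 0, 0]'

```text
clock: 12.35
position: [0.4347, 0.0797, 0.2942]
ee_rot: [0.736, 0.677, -0.0, 0.001]
ft_force: [0.9, 0.5, 0.5]
grip_width: 0.001
grasp_force: 0.0
```

```bash
python3 - <<'E'
from h import *
c=optics.camera("scene"); s=c["color"][:,:,::-1]; cv2.imwrite("pics/s3.png",cv2.resize(s[120:345,160:460],(800,600),interpolation=3))
plan([((.41,.0717,.30),85.3,1)])
E
```

```text
12.4 [0.4364 0.0802 0.2981] [2.2 0.4 4. ]
[-0.43, -1.02, -0.08] [0.09, 0.01, -0.02]
-- 0.027754799108953003
```

View pics/s3.png

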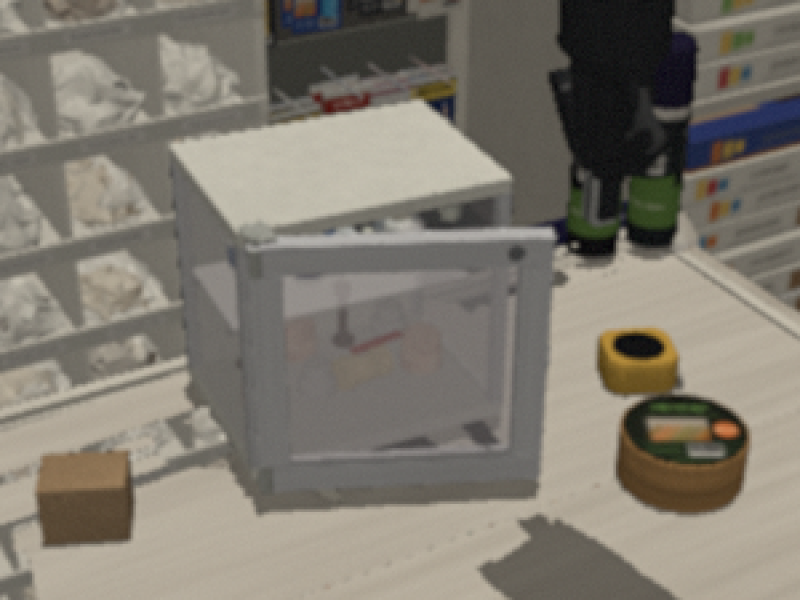

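The door is ajar, with the mark at full picture (353.5,214.9). I'll compute its angle and the hook path.

```bash
python3 - <<'E'
from h import *
c=optics.camera("scene"); m=ray(c,353.3,214.6,.230); H=np.array([.6088,.2675])
v=m[:2]-H; print(m,np.hypot(*v),"expect",np.hypot(.2,.009))
ang=np.degrees(np.arctan2(v[1],v[0])); a0=-(ang+90+4.66)-np.degrees(.009/.2); print("door deg",a0)
def P(a,r,o,z):
    t=np.radians(-94.66-a); d=np.array([np.cos(t),np.sin(t)]); n=np.array([-d[1],d[0]]); return np.r_[H+r*d+o*n,z]
p0=P(a0,.197,.036,.20); u=p0.copy();u[2]=.27
print(p0, "corner",P(a0,.23,0,0),"joints",np.array(manip.get_obs()["joint_pos"]).round(2))
via=np.array([.47,.03,.30])
plan([(via,85.3,3),(np.r_[u[:2],.285],85.3,5),(p0,85.3,5)])
A=[P(a,.195,.026,.20) for a in np.arange(a0,93.1,(92.5-a0)/14)]
for q in A: print(q.round(3),end=" ")
ax=Ro.from_euler("z",85.34,degrees=True)*Ro.from_euler("x",180,degrees=True)
print(); print(((ax.inv().apply(np.diff(np.vstack([p0]+A),axis=0)))/.025).round(2).tolist())
E
```

```text
[0.52041119 0.08830465 0.23      ] 0.1998087928078908 expect 0.2002023975880409
door deg 19.01669020139246
[0.56265942 0.07262556 0.2       ] corner [0.5164377  0.05686001 0.        ] joints [ 0.64 -0.09 -0.85  1.77 -0.07  1.43 -0.28]
12.45 [0.4364 0.0802 0.2963] [ 0.4 -0.8 -1. ]
[-0.63, 0.5, -0.05] [0.03, 0.0, -0.01]
[-0.63, 0.5, -0.05] [0.03, 0.0, -0.01]
[-0.63, 0.5, -0.05] [0.03, 0.0, -0.01]
-- 0.020155182026539625
[0.4, 0.71, 0.12] [0.0, 0.0, 0.0]
[0.4, 0.71, 0.12] [0.0, 0.0, 0.0]
[0.4, 0.71, 0.12] [0.0, 0.0, 0.0]
[0.4, 0.71, 0.12] [0.0, 0.0, 0.0]
[0.4, 0.71, 0.12] [0.0, 0.0, 0.0]
-- 0.02061815354978982
[0.0, -0.0, 0.68] [0.0, 0.0, 0.0]
[0.0, -0.0, 0.68] [0.0, 0.0, 0.0]
[0.0, -0.0, 0.68] [0.0, 0.0, 0.0]
[0.0, -0.0, 0.68] [0.0, 0.0, 0.0]
[0.0, -0.0, 0.68] [0.0, 0.0, 0.0]
-- 0.016999999999999994
[0.554 0.078 0.2  ] [0.537 0.084 0.2  ] [0.521 0.092 0.2  ] [0.505 0.1   0.2  ] [0.49  0.111 0.2  ] [0.476 0.122 0.2  ] [0.464 0.135 0.2  ] [0.452 0.149 0.2  ] [0.442 0.163 0.2  ] [0.433 0.179 0.2  ] [0.426 0.196 0.2  ] [0.42  0.213 0.2  ] [0.416 0.23  0.2  ] [0.413 0.248 0.2  ] [0.412 0.266 0.2  ] 
[[0.21, -0.35, -0.0], [0.17, -0.7, -0.0], [0.24, -0.68, -0.0], [0.3, -0.66, -0.0], [0.36, -0.63, -0.0], [0.41, -0.59, -0.0], [0.47, -0.55, -0.0], [0.51, -0.5, -0.0], [0.56, -0.46, -0.0], [0.6, -0.4, -0.0], [0.63, -0.35, -0.0], [0.66, -0.29, -0.0], [0.68, -0.23, -0.0], [0.7, -0.16, -0.0], [0.71, -0.1, -0.0]]
```

jog_arm --translation '[[-0.5, 0.5, 0], [-0.5, 0.5, 0], [-0.4, 0.6, 0], [0.2, 0.8, 0.1], [0.4, 0.8, 0.1], [0.4, 0.8, 0.1], [0.3, 0.8, 0.1], [0.2, 0.7, 0], [0, 0, 0]]' --dr '[[0, 0, 0], [0, 0, 0], [0, 0, 0], [0, 0, 0], [0, 0, 0], [0, 0, 0], [0, 0, 0], [0, 0, 0], [0, 0, 0]]' --jaw '[0, 0, 0, 0, 0, 0, 0, 0, 0]'

```text
clock: 13.35
position: [0.5738, 0.0702, 0.2808]
ee_rot: [0.736, 0.677, -0.0, -0.001]
ft_force: [-0.5, -0.9, 0.6]
grip_width: -0.0
grasp_force: 0.0
```

```bash
python3 - <<'E'
from h import *
plan([((.569,.0725,.285),85.3,2),((.569,.0725,.2),85.3,5)])
c=optics.camera("scene"); s=c["color"][:,:,::-1]; cv2.imwrite("pics/s4.png",cv2.resize(s[120:345,160:460],(800,600),interpolation=3))
E
```

```text
13.35 [0.5738 0.0702 0.2808] [-0.5 -0.9  0.6]
[0.04, -0.1, -0.08] [-0.02, -0.01, -0.01]
[0.04, -0.1, -0.08] [-0.02, -0.01, -0.01]
-- 0.0033994194941393665
[0.0, -0.0, 0.68] [0.0, 0.0, 0.0]
[0.0, -0.0, 0.68] [0.0, 0.0, 0.0]
[0.0, -0.0, 0.68] [0.0, 0.0, 0.0]
[0.0, -0.0, 0.68] [0.0, 0.0, 0.0]
[0.0, -0.0, 0.68] [0.0, 0.0, 0.0]
-- 0.016999999999999994
```

View pics/s4.png

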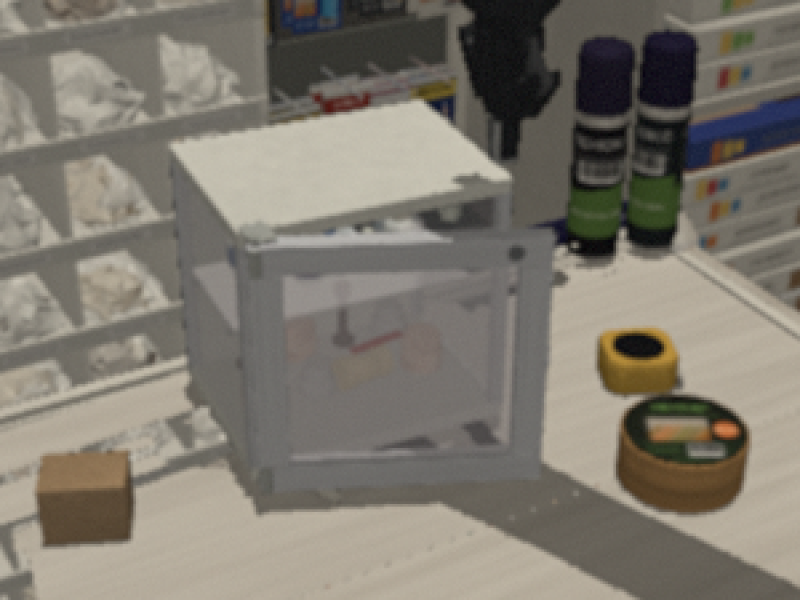

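The fingertip hangs at zoom (510,157), above the gap between the door and the showcase. I descend into it and start the swing.

jog_arm --translation '[[0, -0.1, 0.4], [0, -0.05, 0.6], [0, 0, 0.7], [0, 0, 0.7], [0, 0, 0.7], [0, 0, 0]]' --dr '[[0, 0, 0], [0, 0, 0], [0, 0, 0], [0, 0, 0], [0, 0, 0], [0, 0, 0]]' --jaw '[0, 0, 0, 0, 0, 0]'

```text
clock: 14.0
position: [0.5667, 0.07, 0.2027]
ee_rot: [0.736, 0.677, -0.002, -0.001]
ft_force: [-0.7, 0.6, -0.3]
grip_width: 0.004
grasp_force: 0.0
```

jog_arm --translation '[[0.1, -0.3, 0], [0.15, -0.4, 0], [0.15, -0.5, 0], [0.2, -0.6, 0], [0.25, -0.6, 0], [0.3, -0.6, 0], [0.35, -0.6, 0]]' --dr '[[0, 0, 0], [0, 0, 0], [0, 0, 0], [0, 0, 0], [0, 0, 0], [0, 0, 0], [0, 0, 0]]' --jaw '[0, 0, 0, 0, 0, 0, 0]'

```text
clock: 14.7
position: [0.4812, 0.117, 0.2066]
ee_rot: [0.736, 0.677, 0.001, 0.001]
ft_force: [-0.3, -0.0, 0.6]
grip_width: 0.002
grasp_force: 0.2
```

```bash
python3 - <<'E'
from h import *
plan([((.452,.149,.2),85.3,4),((.433,.179,.2),85.3,3),((.420,.213,.2),85.3,3),((.413,.248,.2),85.3,3),((.412,.266,.2),85.3,2)])
E
```

```text
14.7 [0.4812 0.117  0.2066] [-0.3 -0.   0.6]
[0.29, -0.32, 0.07] [0.01, 0.0, -0.0]
[0.3, -0.32, 0.07] [0.01, 0.0, -0.0]
[0.3, -0.32, 0.07] [0.01, 0.0, -0.0]
[0.3, -0.32, 0.07] [0.01, 0.0, -0.0]
-- 0.01096908335252534
[0.38, -0.29, -0.0] [0.0, 0.0, 0.0]
[0.38, -0.29, -0.0] [0.0, 0.0, 0.0]
[0.38, -0.29, -0.0] [0.0, 0.0, 0.0]
-- 0.011836853936376472
[0.44, -0.21, -0.0] [0.0, 0.0, 0.0]
[0.44, -0.21, -0.0] [0.0, 0.0, 0.0]
[0.44, -0.21, -0.0] [0.0, 0.0, 0.0]
-- 0.0121335164821342
[0.46, -0.13, -0.0] [0.0, 0.0, 0.0]
[0.46, -0.13, -0.0] [0.0, 0.0, 0.0]
[0.46, -0.13, -0.0] [0.0, 0.0, 0.0]
-- 0.011897712198383165
[0.36, -0.05, -0.0] [0.0, 0.0, 0.0]
[0.36, -0.05, -0.0] [0.0, 0.0, 0.0]
-- 0.009013878188659981
```

jog_arm --translation '[[0.3, -0.35, 0.1], [0.3, -0.35, 0.1], [0.3, -0.35, 0.05], [0.3, -0.35, 0], [0.4, -0.3, 0], [0.4, -0.3, 0], [0.4, -0.3, 0], [0.45, -0.2, 0], [0.45, -0.2, 0], [0.45, -0.2, 0]]' --dr '[[0, 0, 0], [0, 0, 0], [0, 0, 0], [0, 0, 0], [0, 0, 0], [0, 0, 0], [0, 0, 0], [0, 0, 0], [0, 0, 0], [0, 0, 0]]' --jaw '[0, 0, 0, 0, 0, 0, 0, 0, 0, 0]'

```text
clock: 15.7
position: [0.4174, 0.2165, 0.1996]
ee_rot: [0.736, 0.677, 0.0, 0.0]
ft_force: [0.6, -1.4, -0.8]
grip_width: 0.001
grasp_force: 0.2
```

```bash
python3 - <<'E'
from h import *
plan([((.413,.248,.2),85.3,3),((.412,.266,.2),85.3,2)])
c=optics.camera("scene"); cv2.imwrite("pics/s5.png",c["color"][:,:,::-1])
E
```

```text
15.7 [0.4174 0.2165 0.1996] [ 0.6 -1.4 -0.8]
[0.41, -0.09, -0.01] [0.0, -0.0, -0.01]
[0.41, -0.09, -0.01] [0.0, -0.0, -0.01]
[0.41, -0.09, -0.01] [0.0, -0.0, -0.01]
-- 0.010591022200838804
[0.36, -0.05, -0.0] [0.0, 0.0, 0.0]
[0.36, -0.05, -0.0] [0.0, 0.0, 0.0]
-- 0.009013878188659981
```

View pics/s5.png

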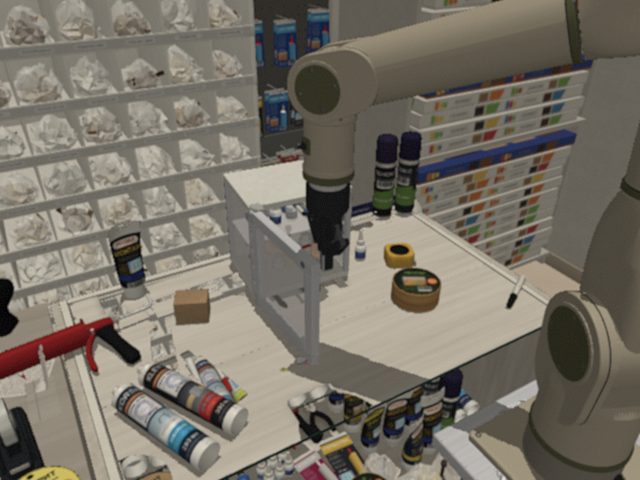

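The door is following the finger, its free edge now at about (312,310). I push on to the stop in small steps.

jog_arm --translation '[[0.35, -0.1, 0], [0.35, -0.1, 0], [0.35, -0.1, 0], [0.3, 0, 0], [0.2, 0, 0], [0, 0, 0]]' --dr '[[0, 0, 0], [0, 0, 0], [0, 0, 0], [0, 0, 0], [0, 0, 0], [0, 0, 0]]' --jaw '[0, 0, 0, 0, 0, 0]'

```text
clock: 16.35
position: [0.4134, 0.2556, 0.1995]
ee_rot: [0.736, 0.677, 0.0, -0.0]
ft_force: [0.2, 0.2, -0.2]
grip_width: 0.0
grasp_force: 0.0
```

jog_arm --translation '[[0.2, 0, 0], [0.1, 0, 0], [0, 0, 0]]' --dr '[[0, 0, 0], [0, 0, 0], [0, 0, 0]]' --jaw '[0, 0, 0]'

```text
clock: 16.65
position: [0.4141, 0.2584, 0.199]
ee_rot: [0.737, 0.676, -0.003, 0.002]
ft_force: [-5.8, -16.1, 8.1]
grip_width: -0.001
grasp_force: 8.4
```

The 16 N shows the open stop is reached. I back off to the right, then up.

jog_arm --translation '[[-0.2, 0, 0], [-0.4, 0, 0], [-0.6, 0, 0], [-0.8, 0, 0], [-0.6, 0, -0.5], [0, 0, -1], [0, 0, -1], [-0.6, 0, -0.8], [-0.8, 0, 0], [-0.8, 0, 0]]' --dr '[[0, 0, 0], [0, 0, 0], [0, 0, 0], [0, 0, 0], [0, 0, 0], [0, 0, 0], [0, 0, 0], [0, 0, 0], [0, 0, 0], [0, 0, 0]]' --jaw '[0, 0, 0, 0, 0, 0, 0, 0, 0, 0]'

```text
clock: 17.65
position: [0.4044, 0.1422, 0.2828]
ee_rot: [0.736, 0.677, 0.001, 0.001]
ft_force: [-0.0, 0.1, -0.7]
grip_width: -0.003
grasp_force: 0.0
```

jog_arm --translation '[[-0.8, 0, 0], [-0.8, 0, 0], [-0.4, 0, 0], [0, 0, 0], [0, 0, 0]]' --dr '[[0, 0, 0], [0, 0, 0], [0, 0, 0], [0, 0, 0], [0, 0, 0]]' --jaw '[0, 0, 0, 0, 0]'

```text
clock: 18.15
position: [0.4, 0.0936, 0.2821]
ee_rot: [0.736, 0.677, 0.0, 0.0]
ft_force: [-0.3, -0.3, -0.7]
grip_width: 0.0
grasp_force: 0.0
```

```bash
python3 - <<'E'
from h import *
c=optics.camera("scene"); cv2.imwrite("pics/s6.png",c["color"][:,:,::-1])
H=np.array([.6088,.2675])
for a in (90,95):
    t=np.radians(-94.66-a); print(a,proj(c,np.r_[H+.23*np.array([np.cos(t),np.sin(t)]),.243]))
E
```

```text
90 [[301.76361787 270.70115785]]
95 [[290.62807855 273.29339499]]
```

View pics/s6.png

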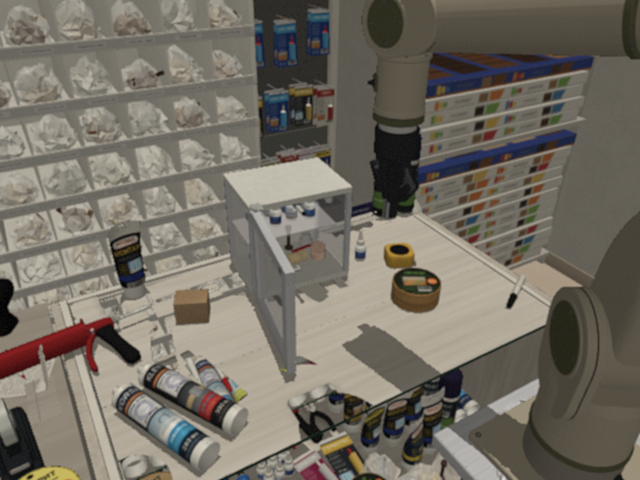

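The door's top free corner is at about (289,273). That matches roughly 95°, so the door is past square. The glue bottle, tape measure and carton stand where they were, and the robot is clear of everything.

```bash
python3 -c "
from workcell import manip; print(manip.hand_in())"
```

```text
the job is handed in; nothing more can be done
None
```

The job is handed in: I slid the tape roll to about 350 mm from the hinge, pressed the latch so the door sprang ajar, and swung the door open to about 95°; in the last picture the other things stand where they were.

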